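# Feed one square washer into the kit that lacks it

## Task

One of the two bolt kits still lacks its square washer. Press the washer feeder's spring plunger all the way in, once, and let it come fully back out, so that a single washer is left lying on the steel deck in front of the magazine; then push that washer sideways along the deck with the closed fingertips, off the deck's end, so that it drops flat into the kit tray that has no washer. Pick nothing up, and leave the washers in the magazine, the other kit, the bolts and nuts and the things on the bench as they are.

Things in the scene. Friction and masses are not known exactly. Their poses are not given: they have to be found in the camera images.
- feeder: Washer feeder screwed to the bench, yawed. Origin: on the bench under the magazine's middle; +x is the way the plunger is pressed (plunger at -x, deck at +x), z up. Plywood base 200 x 96 mm, steel bed top at z 20 mm. Open-topped plywood magazine with clear front: outer x -35 to 31, y +-36 mm, top at z 60 mm, holds five loose stacked washers; 6.5 mm exit slot under the clear front.
- outlet (a point): Middle of the deck's steel surface (feeder x 59, y 0, z 20 mm; axes as feeder), where an ejected washer comes to lie within 4 mm. The deck is a flat channel along y in front of the magazine, 57 mm wide between an 8 mm high back rail (feeder x 30.5) and a 10 mm high, 8 mm thick front fence (x 87.5). Rails end at y +-48; the bed runs on to its open ends at y +-58 mm, as tongues over the kit trays.
- plunger (a joint): Plunger travel: 0 = out, 0.060 m = fully in (hard stop); slides level along feeder +x. A spring returns it (4.5 N at rest, 8 N fully in; feeding a washer adds up to 6 N). Its blade pushes the lowest washer out of the slot; only at the end of travel is the washer clear on the deck. As it comes back the stack drops by one; a second press would eject another washer.
- knob_face (a point): Centre of the flat face of the plunger's round black push knob (38 mm diameter, 12 mm thick, axis level). At rest it is at x -116, y 0, z 46 mm of the feeder, facing -x; it moves with the plunger. Below the knob, to either side, run two fixed aluminium guides, top 31 mm above the bench, from x -97 to -31 mm.
- washer_1: The lowest washer of the stack, the one that the plunger ejects: flat square steel plate 50 x 50 x 5 mm with a 17.5 mm hole, about 90 g, sides parallel to the feeder's. Origin: centre of its underside; z is its normal.
- washer_2: The second washer of the stack, same size; it must stay in the magazine, where it drops to the bed.
- washer_5: The top washer of the stack, same size; it must stay in the magazine.
- tray_short: Blue fixed kit tray with bolt and nut but no washer: the destination, at the deck's left or right end. Origin: on the bench under the middle of its washer pocket; axes as feeder. Floor 4 mm thick; pocket 64 (x) by 82 mm (y) inside, low lips on both y sides (z 14 mm), the near one under the deck's end, x walls z 28 mm. At its -x side a fastener pocket 69 x 82 mm, walls z 28 mm.
- tray_full: The other kit tray, alike, at the deck's other end: it already has its washer in the pocket, with a bolt and a nut.
- kit_washer: The washer that already lies in tray_full: 50 x 50 x 5 mm. Leave it.
- bolt_short: Hex bolt standing on its head in the fastener pocket of tray_short: head 24 mm across flats, 10 mm high, shank 16 mm, 60 mm tall in all. Origin: centre of its underside. Leave it.
- nut_short: Hex nut, 24 mm across flats, 13 mm high, in the fastener pocket of tray_short. Leave it.
- bolt_full: Like bolt_short, in tray_full. Leave it.
- nut_full: Like nut_short, in tray_full. Leave it.
- jar: Glass jar with a brass lid, 66 mm diameter, 88 mm high, standing on the bench left of the plunger. Origin: centre of its underside. Leave it.
- tape_measure: Yellow tape measure, 66 x 34 x 62 mm high, on the bench right of the plunger. Origin: centre of its underside. Leave it.
- wrench: Steel wrench, 180 mm long, lying on the bench beyond the deck's front fence. Leave it.
There are look-alikes about, which are no part of the job. What is meant by the feeder is not purple, and is the larger of those in its own colour.

How it is judged:
By the outcome, as a careful person would: the job done as asked, in the order asked, and still so for the second after the job is handed in, with the robot touching nothing.
It also fails if it takes over 54 s, if anything falls off the work surface, if the arm or the gripper's body presses on something with over 40 N, if the wrist force passes 120 N, or if a joint passes its speed limit or range.

## Robot

A 6-joint arm with a two-finger parallel gripper is mounted at the origin on the work surface. World frame = base frame: x ahead of the robot, y to its left, z up, the work surface at z = 0. Lengths are in mm, angles in rad, forces in N, time in s.
With the tool pointing down it reaches from about 375 to 975 mm from the base axis. Payload 3.8 kg.
Tool frame: the origin (TCP) lies between the finger pads; the fingertips stand 14 mm ahead of it and the grasp point (between the pads) lies 5 mm behind it; z points along the fingers, y is the line along which they close (so a half turn about z gives the same grasp; the last joint's range is limited). The gripper opens to 88 mm and grips with 3 to 60 N. Pads are 18 mm wide; open, the fingers measure 123 mm over their backs; the gripper's body (75 mm by 187 mm) begins 45 mm behind the grasp point.
Start: joints at [-1.287, 0.264, 1.604, -0, 1.274, -0.037], TCP at [212.839, -640.56, 252.706] pointing down, gripper open.
Joint ranges: [-2.63, 2.63], [-0.94, 2.18], [0.31, 2.57], [-1.31, 4.45], [0, 2.66], [-2.55, 2.55]. Speed limits (rad/s): [2.57, 2.57, 3.14, 3.14, 3.14, 3.14].

## Interface

Orientations are given as a unit quaternion [x, y, z, w].
In Python, from station import bot gives the robot as it stands. The module is installed in compiled form; this text tells all that it offers.
- The arm moves only by the shell command python3 -m crank 'ROWS'. ROWS is JSON, a list of rows, each an object of numbers: "dx", "dy", "dz": the shift along the world's x, y, z in mm; "wx", "wy", "wz": the turn, a rotation vector about the world's x, y, z in rad; "hand": the finger opening in mm, from 0 to 88.1. In form: [{"dx": .., "dy": .., "dz": .., "wx": .., "wy": .., "wz": .., "hand": ..}, ...]. A call has 1 to 12 rows; each row is the pose to reach, as a shift and turn from the pose commanded when the call began; what a row does not reach only later rows make up. A row lasts 1/10 s, in which the tool goes at most 50 mm and 8.59 degrees, less where a joint would pass 70% of its speed; a pose out of reach is approached as far as the arm can. A call with a gripper value outside its range is refused whole. The fingers move at their own pace and stop on an object; the grip force is fixed at half the most. Time passes only in rows, so rows that repeat a pose let the fingers close. It gives the time, the measured TCP pose, the force, the opening and the grip force at its end, in the units of the state.
- bot.get_obs(): the state, without advancing time (a new reading comes with each control period).
- bot.get_image(name): name is "scene" or "top" or "wrist"; returns a dict with "image" (480x640x3 uint8, red, green, blue), "K" (3x3 intrinsics, pixels), "k1" (the pictures are not rectified: a ray, as slopes to the right and down, at radius r is drawn at 1 + k1 r^2 times it, then the intrinsics apply), "R" (3x3) and "t" (3): a world point X has camera coordinates R X + t. Camera axes: x right, y down, z forward; pixel columns grow to the right and rows downward; lengths in mm; the calibration is good to about 2 mm. A picture is of the moment at which its call begins. There is no depth.
- bot.sign_off(): hands the job in; it is judged then, once.
The state is a dict: "clock": time; "joint_pos": joint angles; "joint_velocities": joint speeds; "joint_torque": joint torques, N m; "eef_pos": TCP position; "ee_rot": TCP orientation; "force": force on the tool from outside, world axes, zero at the start; "ft_torque": the same for the moment, N m; "width": finger opening in mm; "grasp_force": force on a finger pad.
Only numpy, scipy, OpenCV 4.12 (cv2) and the standard library are available. Lean on these libraries where they do the work, as an engineer would, in place of code of your own. Each camera call takes 0.05 s, during which the arm holds its last target. There are 200 camera calls.

## Working session

There is one attempt and no reset: what is moved stays moved. The work goes in short steps, Python scripts to look and compute and a shell command to move; the robot and the scene stay as the last step left them, time stands still between calls to the robot, and variables do not carry over. Pictures are saved under pics/ and viewed, at most 11 in all, crops included, and the job is handed in when it is done.

```bash
mkdir -p pics
cat > h.py <<'E'
import numpy as np,cv2,pickle
from station import bot
def snap(n,f):
    d=bot.get_image(n); cv2.imwrite(f'pics/{f}.png',d['image'][:,:,::-1]); pickle.dump(d,open(f'pics/{f}.pkl','wb')); return d
def load(f): return pickle.load(open(f'pics/{f}.pkl','rb'))
def world(d,uv,z):
    K,k=np.array(d['K']),d['k1']; R,t=np.array(d['R']),np.array(d['t'])
    out=[]
    for u,v in uv:
        p=np.array([(u-K[0,2])/K[0,0],(v-K[1,2])/K[1,1]]);q=p.copy()
        for _ in range(20): q=p/(1+k*(q@q))
        r=R.T@np.array([*q,1]);c=-R.T@t
        out.append(c+r*(z-c[2])/r[2])
    return np.array(out)
def pix(d,X):
    K,k=np.array(d['K']),d['k1']; R,t=np.array(d['R']),np.array(d['t'])
    c=np.atleast_2d(X)@R.T+t; q=c[:,:2]/c[:,2:]; q=q*(1+k*(q**2).sum(1,keepdims=True))
    return q@K[:2,:2].T+K[:2,2]
E
python3 - <<'E'
from h import *
a=snap('top','top0');b=snap('scene','scene0')
print(bot.get_obs()); print(a['K'],a['k1'],a['R'],a['t'])
E
```

```text
{'clock': 0.1, 'joint_pos': array([-1.28688943e+00,  2.64698780e-01,  1.60525094e+00, -7.71585194e-06,
        1.27370739e+00, -3.68812444e-02]), 'joint_velocities': array([-7.67450819e-04, -3.33994734e-03, -2.74437272e-03, -2.79127778e-03,
        2.21162542e-04, -5.89772646e-05]), 'joint_torque': array([-4.94383967e-04, -5.03620327e+01, -3.58071363e+01,  7.30206608e-02,
        2.33191985e-02, -4.52773622e-05]), 'eef_pos': array([ 212.67021378, -639.9635754 ,  251.49106204]), 'ee_rot': array([ 9.87163717e-01,  1.59708267e-01, -1.30829623e-04, -1.02391399e-03]), 'force': array([-1.31125459,  0.33477472, -0.89939132]), 'ft_torque': array([0.012307  , 0.00465037, 0.04877926]), 'grasp_force': 0.0, 'width': 88.40127337392093}
[[444.02077498   0.         312.94678958]
 [  0.         444.02077498 243.94690592]
 [  0.           0.           1.        ]] -0.08384784874931475 [[-0.00457616 -0.99991992  0.01179913]
 [-0.98826083  0.00272032 -0.15275184]
 [ 0.15270751 -0.01235964 -0.98819414]] [ 24.53154584 534.42951032 816.47925841]
```

View pics/top0.png

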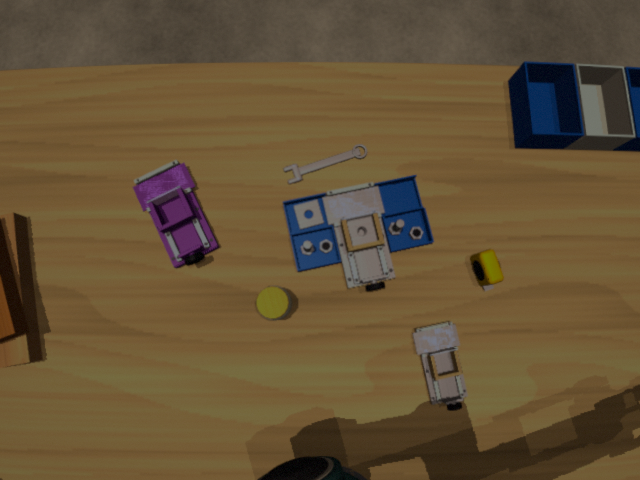

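View pics/scene0.png

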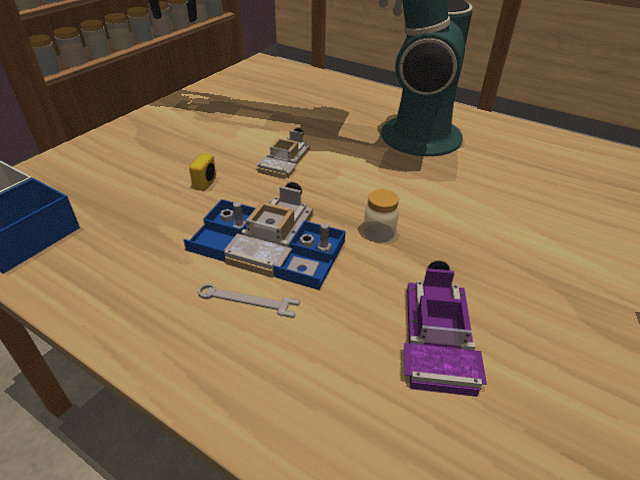

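The top view shows the grey/plywood feeder around (362,235). Its plunger is at (375,287), pointing back to the robot. The full tray is on the left, with its washer at (308,213), and the empty pocket is on the right at about (402,195). I'll enlarge it to get the pose.

Run:
```python
from h import *
d=load('top0'); c=d['image'][165:305,275:445,::-1]
c=cv2.resize(c,None,fx=4.2,fy=4.2,interpolation=cv2.INTER_CUBIC); c=cv2.convertScaleAbs(c,alpha=1.5,beta=15); cv2.imwrite('pics/crop0.png',c); print(c.shape)
```

```text
(588, 714, 3)
```

View pics/crop0.png

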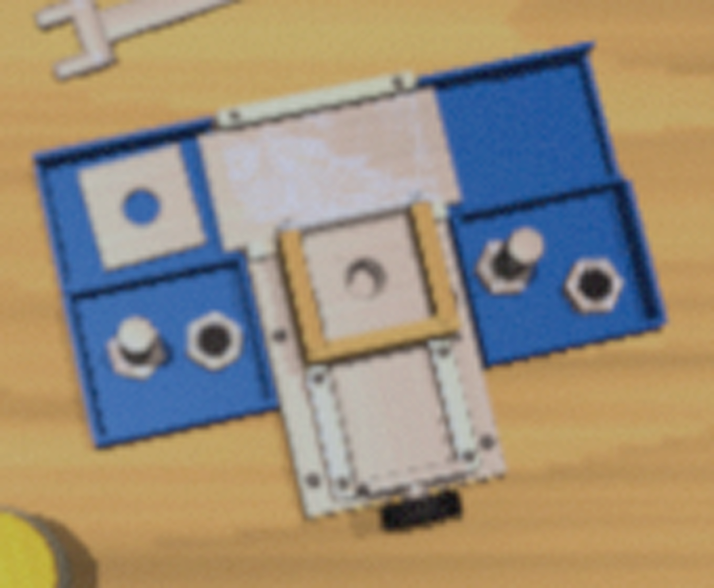

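Run:
```python
from h import *
from scipy.optimize import least_squares
d=load('top0')
P=[((310,362),(-35,36,60)),((460,330),(-35,-36,60)),((218,110),(95.5,48,30)),((412,72),(95.5,-48,30)),((222,126),(87.5,48,30)),((416,88),(87.5,-48,30)),
((200,135),(87.5,58,20)),((222,250),(30.5,58,20)),((437,88),(87.5,-58,20)),((462,202),(30.5,-58,20))]
uv=np.array([p[0] for p in P])/4.2+[275,165]-.4; M=np.array([p[1] for p in P],float)
def T(p,M):
    c,s=np.cos(p[2]),np.sin(p[2]); M=np.atleast_2d(M); return np.c_[p[0]+c*M[:,0]-s*M[:,1],p[1]+s*M[:,0]+c*M[:,1],M[:,2]]
r=least_squares(lambda p:(pix(d,T(p,M))-uv).ravel(),[520,-110,.2],x_scale=[100,100,1],loss='soft_l1')
print(r.x,np.round(r.fun.reshape(-1,2),1))
p=r.x
for n,m in dict(knob=(-116,0,46),outlet=(59,0,20),short=(59,-95,4)).items(): print(n,T(p,m))
uk=np.array([[383,515],[458,503]])/4.2+[275,165]; print(world(d,uk,46))
```

```text
[ 5.59542147e+02 -7.09517782e+01  2.00671955e-01] [[-0.7  0.1]
 [ 0.6  0.1]
 [-0.1 -0. ]
 [ 0.4 -0.2]
 [-0.2 -0. ]
 [ 0.3 -0.2]
 [-0.1  0.1]
 [ 0.6 -0.1]
 [-0.6  0.2]
 [-0.1 -0. ]]
knob [[445.86993526 -94.07380833  46.        ]]
outlet [[617.35818572 -59.19143523  20.        ]]
short [[ 636.29433112 -152.2850569     4.        ]]
[[ 449.61843195  -77.99811235   46.        ]
 [ 454.82847683 -112.21215536   46.        ]]
```

```bash
python3 -m crank '[{"dx":50,"dy":50,"hand":0},{"dx":200,"dy":539,"dz":-50,"wz":-0.12,"hand":0},{"dx":200,"dy":539,"dz":-50,"wz":-0.12,"hand":0},{"dx":200,"dy":539,"dz":-50,"wz":-0.12,"hand":0},{"dx":200,"dy":539,"dz":-50,"wz":-0.12,"hand":0},{"dx":200,"dy":539,"dz":-50,"wz":-0.12,"hand":0},{"dx":200,"dy":539,"dz":-50,"wz":-0.12,"hand":0},{"dx":200,"dy":539,"dz":-50,"wz":-0.12,"hand":0},{"dx":200,"dy":539,"dz":-50,"wz":-0.12,"hand":0},{"dx":200,"dy":539,"dz":-50,"wz":-0.12,"hand":0},{"dx":200,"dy":539,"dz":-50,"wz":-0.12,"hand":0},{"dx":200,"dy":539,"dz":-50,"wz":-0.12,"hand":0}]'
```

```text
$[0]: bad value
```

```bash
python3 -m crank '[{"dx":50,"dy":50,"dz":0,"wx":0,"wy":0,"wz":0,"hand":0},{"dx":200,"dy":539,"dz":-50,"wx":0,"wy":0,"wz":-0.12,"hand":0},{"dx":200,"dy":539,"dz":-50,"wx":0,"wy":0,"wz":-0.12,"hand":0},{"dx":200,"dy":539,"dz":-50,"wx":0,"wy":0,"wz":-0.12,"hand":0},{"dx":200,"dy":539,"dz":-50,"wx":0,"wy":0,"wz":-0.12,"hand":0},{"dx":200,"dy":539,"dz":-50,"wx":0,"wy":0,"wz":-0.12,"hand":0},{"dx":200,"dy":539,"dz":-50,"wx":0,"wy":0,"wz":-0.12,"hand":0},{"dx":200,"dy":539,"dz":-50,"wx":0,"wy":0,"wz":-0.12,"hand":0},{"dx":200,"dy":539,"dz":-50,"wx":0,"wy":0,"wz":-0.12,"hand":0},{"dx":200,"dy":539,"dz":-50,"wx":0,"wy":0,"wz":-0.12,"hand":0},{"dx":200,"dy":539,"dz":-50,"wx":0,"wy":0,"wz":-0.12,"hand":0},{"dx":200,"dy":539,"dz":-50,"wx":0,"wy":0,"wz":-0.12,"hand":0}]'
```

```text
clock: 1.3
eef_pos: [412.6, -98.6, 202.2]
ee_rot: [0.995, 0.101, -0.0, -0.0]
force: [-0.6, -0.3, -0.3]
width: 0.4
grasp_force: 0.0
```

Run:
```python
from h import *
b=snap('wrist','w0'); o=bot.get_obs(); print(o['eef_pos'],o['ee_rot'])
p=[559.5,-71,.2007]
c,s=np.cos(p[2]),np.sin(p[2])
for m in [(-116,0,65),(-116,19,46),(-116,-19,46),(-35,36,60),(-35,-36,60)]:
    print(m,pix(b,[p[0]+c*m[0]-s*m[1],p[1]+s*m[0]+c*m[1],m[2]]))
```

```text
[413.30904898 -95.77769789 201.68108134] [ 9.94818667e-01  1.01646406e-01  2.05811917e-05 -1.95641104e-03]
(-116, 0, 65) [[320.54091403 184.29287845]]
(-116, 19, 46) [[294.20520498 179.53490571]]
(-116, -19, 46) [[346.52273873 179.72045546]]
(-35, 36, 60) [[264.40154265  55.94411377]]
(-35, -36, 60) [[378.0757143   56.33534997]]
```

View pics/w0.png

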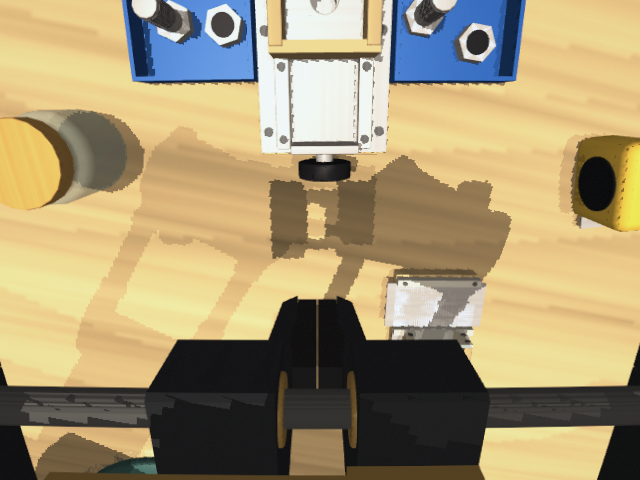

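```bash
python3 -m crank '[{"dx":0,"dy":0,"dz":-40,"wx":0,"wy":0,"wz":0,"hand":0},{"dx":0,"dy":0,"dz":-80,"wx":0,"wy":0,"wz":0,"hand":0},{"dx":0,"dy":0,"dz":-120,"wx":0,"wy":0,"wz":0,"hand":0},{"dx":0,"dy":0,"dz":-150,"wx":0,"wy":0,"wz":0,"hand":0},{"dx":0,"dy":0,"dz":-150,"wx":0,"wy":0,"wz":0,"hand":0},{"dx":0,"dy":0,"dz":-150,"wx":0,"wy":0,"wz":0,"hand":0}]'
python3 - <<'E'
from h import *
b=snap('top','t1'); o=bot.get_obs(); print(o['eef_pos'],o['force'])
E
```

```text
clock: 1.95
eef_pos: [412.3, -101.6, 52.6]
ee_rot: [0.995, 0.1, -0.001, -0.0]
force: [0.8, -0.8, -0.6]
width: 0.5
grasp_force: 0.0
[ 413.68092198 -101.9709329    53.77976062] [ 0.25319009 -0.17192899  1.03890425]
```

```bash
python3 -m crank '[{"dx":9.8,"dy":1,"dz":0,"wx":0,"wy":0,"wz":0,"hand":0},{"dx":19.6,"dy":2,"dz":0,"wx":0,"wy":0,"wz":0,"hand":0},{"dx":26,"dy":3.5,"dz":0,"wx":0,"wy":0,"wz":0,"hand":0},{"dx":32,"dy":5,"dz":0,"wx":0,"wy":0,"wz":0,"hand":0},{"dx":39,"dy":6,"dz":0,"wx":0,"wy":0,"wz":0,"hand":0},{"dx":46,"dy":7.5,"dz":0,"wx":0,"wy":0,"wz":0,"hand":0},{"dx":53,"dy":9,"dz":0,"wx":0,"wy":0,"wz":0,"hand":0},{"dx":60,"dy":10,"dz":0,"wx":0,"wy":0,"wz":0,"hand":0},{"dx":60,"dy":10,"dz":0,"wx":0,"wy":0,"wz":0,"hand":0}]'
```

```text
clock: 2.9
eef_pos: [470.1, -91.5, 52.7]
ee_rot: [0.995, 0.101, -0.004, -0.0]
force: [-11.6, -2.4, 10.5]
width: 0.5
grasp_force: 6.1
```

```bash
python3 -m crank '[{"dx":5,"dy":1,"dz":0,"wx":0,"wy":0,"wz":0,"hand":0},{"dx":10,"dy":2,"dz":0,"wx":0,"wy":0,"wz":0,"hand":0},{"dx":15,"dy":3,"dz":0,"wx":0,"wy":0,"wz":0,"hand":0},{"dx":18,"dy":3.7,"dz":0,"wx":0,"wy":0,"wz":0,"hand":0},{"dx":18,"dy":3.7,"dz":0,"wx":0,"wy":0,"wz":0,"hand":0}]'
python3 - <<'E'
from h import *
snap('scene','s2'); b=snap('wrist','w2');o=bot.get_obs(); print(o['eef_pos'],o['force'])
i=cv2.imread('pics/s2.png')[170:300,180:360]; cv2.imwrite('pics/s2c.png',cv2.resize(i,None,fx=4,fy=4,interpolation=cv2.INTER_CUBIC))
E
```

```text
clock: 3.4
eef_pos: [488.6, -87.6, 52.6]
ee_rot: [0.995, 0.101, -0.003, -0.0]
force: [-8.7, -0.6, 6.2]
width: 0.8
grasp_force: 4.5
[488.57439044 -87.54060606  52.55422019] [-8.97657757 -0.88659129  5.635904  ]
```

View pics/s2c.png

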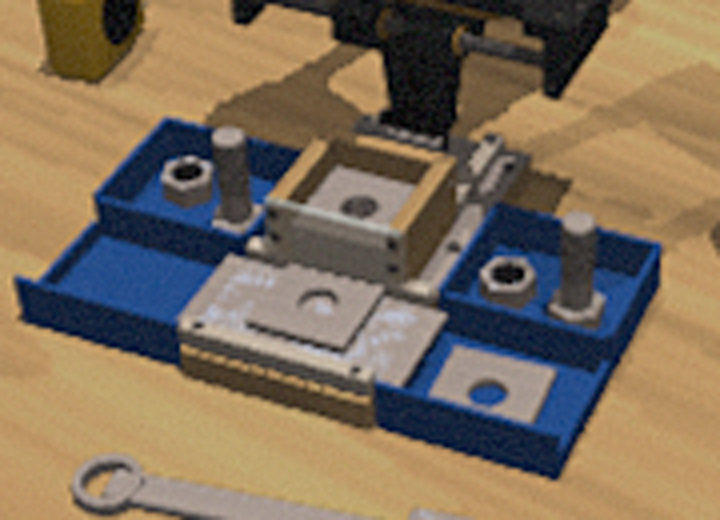

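The washer is on the deck but still close to the magazine front, and the force hasn't risen yet. I'll push on to the hard stop.

```bash
python3 -m crank '[{"dx":2,"dy":0.4,"dz":0,"wx":0,"wy":0,"wz":0,"hand":0},{"dx":4,"dy":0.8,"dz":0,"wx":0,"wy":0,"wz":0,"hand":0},{"dx":6,"dy":1.2,"dz":0,"wx":0,"wy":0,"wz":0,"hand":0},{"dx":6,"dy":1.2,"dz":0,"wx":0,"wy":0,"wz":0,"hand":0}]'
```

```text
clock: 3.9
eef_pos: [494.0, -86.4, 52.5]
ee_rot: [0.995, 0.101, -0.004, -0.001]
force: [-9.9, -1.4, 7.5]
width: 0.8
grasp_force: 5.2
```

```bash
python3 -m crank '[{"dx":1.5,"dy":0.3,"dz":0,"wx":0,"wy":0,"wz":0,"hand":0},{"dx":1.5,"dy":0.3,"dz":0,"wx":0,"wy":0,"wz":0,"hand":0}]'
```

```text
clock: 4.1
eef_pos: [495.5, -86.1, 52.5]
ee_rot: [0.995, 0.101, -0.004, -0.001]
force: [-11.0, -0.5, 7.5]
width: 0.9
grasp_force: 5.3
```

```bash
python3 -m crank '[{"dx":1,"dy":0.2,"dz":0,"wx":0,"wy":0,"wz":0,"hand":0},{"dx":2,"dy":0.4,"dz":0,"wx":0,"wy":0,"wz":0,"hand":0},{"dx":2,"dy":0.4,"dz":0,"wx":0,"wy":0,"wz":0,"hand":0}]'
```

```text
clock: 4.4
eef_pos: [496.5, -85.8, 52.5]
ee_rot: [0.995, 0.101, -0.005, -0.001]
force: [-14.6, -3.6, 10.8]
width: 0.6
grasp_force: 6.9
```

```bash
python3 -m crank '[{"dx":1,"dy":0.2,"dz":0,"wx":0,"wy":0,"wz":0,"hand":0},{"dx":2,"dy":0.4,"dz":0,"wx":0,"wy":0,"wz":0,"hand":0},{"dx":2,"dy":0.4,"dz":0,"wx":0,"wy":0,"wz":0,"hand":0}]'
```

```text
clock: 4.7
eef_pos: [496.6, -85.8, 52.4]
ee_rot: [0.995, 0.101, -0.007, -0.001]
force: [-20.1, -4.5, 16.8]
width: 0.6
grasp_force: 10.2
```

Force climbs with no movement, so that is the hard stop. Now I'll retreat and let the spring return the plunger.

```bash
python3 -m crank '[{"dx":-8,"dy":-1.6,"dz":0,"wx":0,"wy":0,"wz":0,"hand":0},{"dx":-16,"dy":-3.2,"dz":0,"wx":0,"wy":0,"wz":0,"hand":0},{"dx":-24,"dy":-4.8,"dz":0,"wx":0,"wy":0,"wz":0,"hand":0},{"dx":-32,"dy":-6.4,"dz":0,"wx":0,"wy":0,"wz":0,"hand":0},{"dx":-40,"dy":-8,"dz":0,"wx":0,"wy":0,"wz":0,"hand":0},{"dx":-48,"dy":-9.6,"dz":0,"wx":0,"wy":0,"wz":0,"hand":0},{"dx":-56,"dy":-11.2,"dz":0,"wx":0,"wy":0,"wz":0,"hand":0},{"dx":-64,"dy":-12.8,"dz":0,"wx":0,"wy":0,"wz":0,"hand":0},{"dx":-72,"dy":-14.4,"dz":0,"wx":0,"wy":0,"wz":0,"hand":0},{"dx":-82,"dy":-16.4,"dz":0,"wx":0,"wy":0,"wz":0,"hand":0},{"dx":-92,"dy":-18.4,"dz":0,"wx":0,"wy":0,"wz":0,"hand":0},{"dx":-92,"dy":-18.4,"dz":0,"wx":0,"wy":0,"wz":0,"hand":0}]'
python3 -m crank '[{"dx":0,"dy":0,"dz":40,"wx":0,"wy":0,"wz":0,"hand":0},{"dx":0,"dy":0,"dz":80,"wx":0,"wy":0,"wz":0,"hand":0},{"dx":0,"dy":0,"dz":120,"wx":0,"wy":0,"wz":0,"hand":0},{"dx":0,"dy":0,"dz":150,"wx":0,"wy":0,"wz":0,"hand":0},{"dx":0,"dy":0,"dz":150,"wx":0,"wy":0,"wz":0,"hand":0},{"dx":0,"dy":0,"dz":150,"wx":0,"wy":0,"wz":0,"hand":0}]'
python3 - <<'E'
from h import *
b=snap('top','t3')
c=b['image'][165:305,275:445,::-1]
c=cv2.resize(c,None,fx=4.2,fy=4.2,interpolation=cv2.INTER_CUBIC); c=cv2.convertScaleAbs(c,alpha=1.5,beta=15); cv2.imwrite('pics/crop3.png',c)
E
```

```text
clock: 5.9
eef_pos: [408.8, -103.9, 52.5]
ee_rot: [0.995, 0.1, -0.0, -0.0]
force: [0.2, -0.5, -0.1]
width: -0.0
grasp_force: 0.0
clock: 6.5
eef_pos: [411.0, -104.1, 203.4]
ee_rot: [0.995, 0.1, 0.001, 0.0]
force: [-0.6, 0.7, 0.5]
width: 0.5
grasp_force: 0.0
```

View pics/crop3.png

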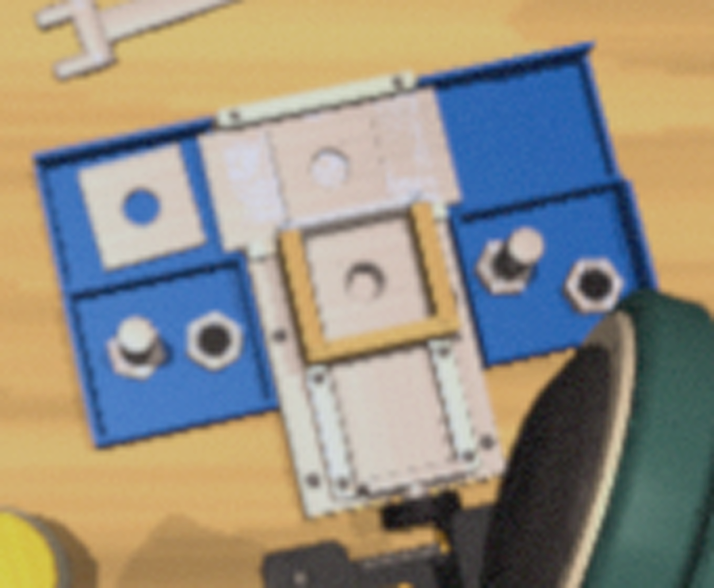

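The washer lies on the deck with its hole at crop (329,168), the plunger is back out, and the magazine and trays look unchanged. Next I go to above the +y end of the deck.

```bash
python3 -m crank '[{"dx":45,"dy":22,"dz":0,"wx":0,"wy":0,"wz":0,"hand":0},{"dx":90,"dy":44,"dz":0,"wx":0,"wy":0,"wz":0,"hand":0},{"dx":135,"dy":66,"dz":-20,"wx":0,"wy":0,"wz":0,"hand":0},{"dx":175,"dy":85,"dz":-40,"wx":0,"wy":0,"wz":0,"hand":0},{"dx":197,"dy":96,"dz":-60,"wx":0,"wy":0,"wz":0,"hand":0},{"dx":197,"dy":96,"dz":-90,"wx":0,"wy":0,"wz":0,"hand":0},{"dx":197,"dy":96,"dz":-110,"wx":0,"wy":0,"wz":0,"hand":0},{"dx":197,"dy":96,"dz":-110,"wx":0,"wy":0,"wz":0,"hand":0},{"dx":197,"dy":96,"dz":-110,"wx":0,"wy":0,"wz":0,"hand":0}]'
python3 - <<'E'
from h import *
b=load('t3'); w=world(b,[(275+329/4.2-.4,165+168/4.2-.4)],25)[0]
p=[559.5,-71,.2007];c,s=np.cos(p[2]),np.sin(p[2]);q=w[:2]-p[:2];print(w,'feeder',c*q[0]+s*q[1],-s*q[0]+c*q[1])
a=snap('scene','s4');print(bot.get_obs()['eef_pos'])
i=cv2.imread('pics/s4.png')[140:300,160:380]; cv2.imwrite('pics/s4c.png',cv2.resize(i,None,fx=3.6,fy=3.6,interpolation=cv2.INTER_CUBIC))
E
```

```text
clock: 7.45
eef_pos: [605.8, -7.9, 90.7]
ee_rot: [0.995, 0.1, -0.002, -0.0]
force: [-0.1, -0.7, 0.3]
width: 0.4
grasp_force: 0.0
[616.36150406 -57.95048327  25.        ] feeder 58.32162908980583 1.4519334622383901
[606.99689839  -8.02508791  92.26260272]
```

View pics/s4c.png

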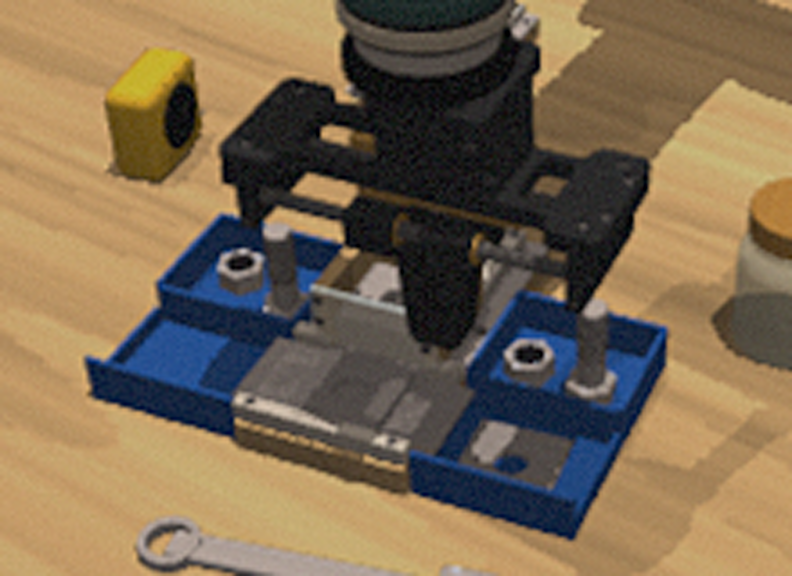

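```bash
python3 -m crank '[{"dx":0,"dy":0,"dz":-30,"wx":0,"wy":0,"wz":0,"hand":0},{"dx":0,"dy":0,"dz":-47,"wx":0,"wy":0,"wz":0,"hand":0},{"dx":0,"dy":0,"dz":-53,"wx":0,"wy":0,"wz":0,"hand":0},{"dx":0,"dy":0,"dz":-56.7,"wx":0,"wy":0,"wz":0,"hand":0},{"dx":0,"dy":0,"dz":-56.7,"wx":0,"wy":0,"wz":0,"hand":0}]'
```

```text
clock: 8.0
eef_pos: [608.0, -8.1, 37.0]
ee_rot: [0.995, 0.1, 0.001, 0.0]
force: [-0.1, -0.6, 0.5]
width: 0.6
grasp_force: 0.0
```

```bash
python3 -m crank '[{"dx":1.2,"dy":-5.9,"dz":0,"wx":0,"wy":0,"wz":0,"hand":0},{"dx":2.4,"dy":-11.8,"dz":0,"wx":0,"wy":0,"wz":0,"hand":0},{"dx":3.6,"dy":-17.6,"dz":0,"wx":0,"wy":0,"wz":0,"hand":0},{"dx":4.8,"dy":-23.5,"dz":0,"wx":0,"wy":0,"wz":0,"hand":0},{"dx":6,"dy":-29.4,"dz":0,"wx":0,"wy":0,"wz":0,"hand":0},{"dx":7.2,"dy":-35.3,"dz":0,"wx":0,"wy":0,"wz":0,"hand":0},{"dx":8.4,"dy":-41.2,"dz":0,"wx":0,"wy":0,"wz":0,"hand":0},{"dx":9.6,"dy":-47,"dz":0,"wx":0,"wy":0,"wz":0,"hand":0},{"dx":10.8,"dy":-52.9,"dz":0,"wx":0,"wy":0,"wz":0,"hand":0},{"dx":12,"dy":-58.8,"dz":0,"wx":0,"wy":0,"wz":0,"hand":0},{"dx":12,"dy":-58.8,"dz":0,"wx":0,"wy":0,"wz":0,"hand":0}]'
python3 - <<'E'
from h import *
a=snap('scene','s5')
i=cv2.imread('pics/s5.png')[140:300,160:380]; cv2.imwrite('pics/s5c.png',cv2.convertScaleAbs(cv2.resize(i,None,fx=3.6,fy=3.6,interpolation=cv2.INTER_CUBIC),alpha=1.5))
E
```

```text
clock: 9.1
eef_pos: [620.1, -67.6, 36.7]
ee_rot: [0.995, 0.1, 0.001, 0.0]
force: [-0.8, 0.9, 5.0]
width: 0.3
grasp_force: 2.1
```

View pics/s5c.png

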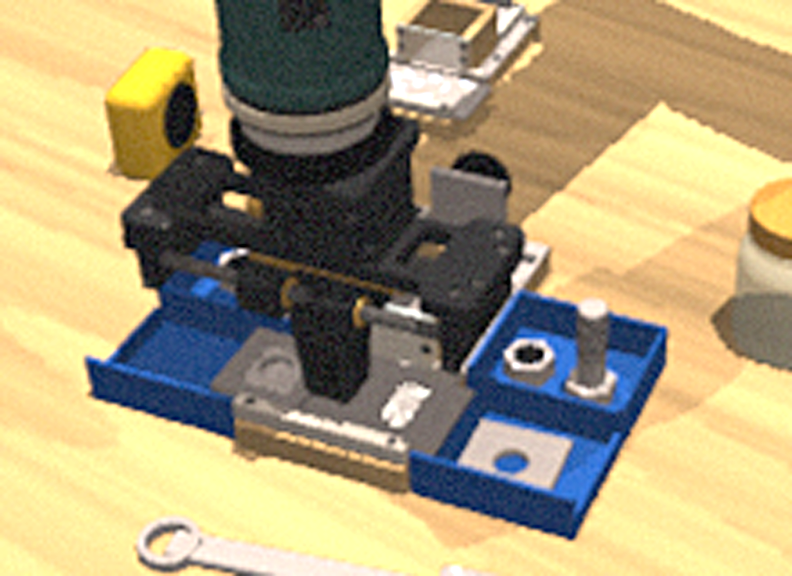

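The washer's hole is at (272,370), ahead of the fingertips and near the deck's left end. The push is tracking, so I'll continue off the end.

```bash
python3 -m crank '[{"dx":1.2,"dy":-5.9,"dz":0,"wx":0,"wy":0,"wz":0,"hand":0},{"dx":2.4,"dy":-11.8,"dz":0,"wx":0,"wy":0,"wz":0,"hand":0},{"dx":3.6,"dy":-17.6,"dz":0,"wx":0,"wy":0,"wz":0,"hand":0},{"dx":4.8,"dy":-23.5,"dz":0,"wx":0,"wy":0,"wz":0,"hand":0},{"dx":6,"dy":-29.4,"dz":0,"wx":0,"wy":0,"wz":0,"hand":0},{"dx":7.2,"dy":-35.3,"dz":0,"wx":0,"wy":0,"wz":0,"hand":0},{"dx":8.2,"dy":-40.2,"dz":0,"wx":0,"wy":0,"wz":0,"hand":0},{"dx":8.8,"dy":-43,"dz":0,"wx":0,"wy":0,"wz":0,"hand":0},{"dx":8.8,"dy":-43,"dz":0,"wx":0,"wy":0,"wz":0,"hand":0}]'
python3 -m crank '[{"dx":0,"dy":0,"dz":30,"wx":0,"wy":0,"wz":0,"hand":0},{"dx":0,"dy":0,"dz":70,"wx":0,"wy":0,"wz":0,"hand":0},{"dx":-20,"dy":40,"dz":110,"wx":0,"wy":0,"wz":0,"hand":0},{"dx":-60,"dy":60,"dz":150,"wx":0,"wy":0,"wz":0,"hand":0},{"dx":-100,"dy":75,"dz":170,"wx":0,"wy":0,"wz":0,"hand":0},{"dx":-140,"dy":80,"dz":170,"wx":0,"wy":0,"wz":0,"hand":0},{"dx":-180,"dy":80,"dz":170,"wx":0,"wy":0,"wz":0,"hand":0},{"dx":-200,"dy":80,"dz":170,"wx":0,"wy":0,"wz":0,"hand":0},{"dx":-200,"dy":80,"dz":170,"wx":0,"wy":0,"wz":0,"hand":0}]'
python3 - <<'E'
from h import *
a=snap('scene','s6');t=snap('top','t6')
i=cv2.resize(cv2.imread('pics/s6.png')[170:300,180:360],(540,390),interpolation=cv2.INTER_CUBIC)
j=cv2.resize(cv2.imread('pics/t6.png')[165:305,275:445],(255,210),interpolation=cv2.INTER_CUBIC)
o=np.zeros((390,795,3),np.uint8);o[:,:540]=i;o[:210,540:]=j;cv2.imwrite('pics/c6.png',cv2.convertScaleAbs(o,alpha=1.3))
E
```

```text
clock: 10.05
eef_pos: [627.6, -110.4, 35.3]
ee_rot: [0.995, 0.1, -0.001, 0.0]
force: [-0.2, -0.4, 0.2]
width: 0.7
grasp_force: 0.0
clock: 10.95
eef_pos: [425.2, -29.5, 205.2]
ee_rot: [0.995, 0.1, -0.001, 0.0]
force: [-0.2, 0.6, -0.9]
width: 0.5
grasp_force: 0.0
```

View pics/c6.png

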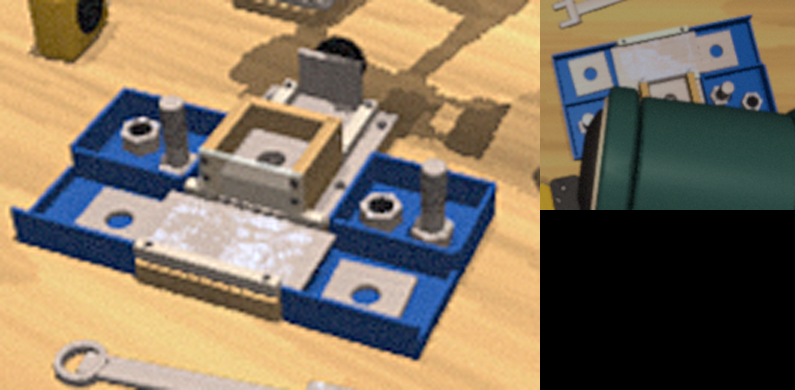

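Run:
```python
from h import *
p=[559.5,-71,.2007];c,s=np.cos(p[2]),np.sin(p[2])
t=load('t6');w=world(t,[(393,198.3)],9)[0];q=w[:2]-p[:2];print('feeder',c*q[0]+s*q[1],-s*q[0]+c*q[1])
i=cv2.resize(t['image'][165:225,365:435,::-1],(560,480),interpolation=cv2.INTER_CUBIC)
# overlays: expected flat washer outline corners for y=-85..
i=cv2.convertScaleAbs(i,alpha=1.6,beta=15);cv2.imwrite('pics/c7.png',i)
def P(m): return pix(t,[p[0]+c*m[0]-s*m[1],p[1]+s*m[0]+c*m[1],m[2]])[0]
for m in [(59,-58,20),(84,-58,20),(34,-58,20),(84,-63,9),(34,-63,9),(84,-113,9),(34,-113,9)]: print(m,(P(m)-[365,165])*8)
```

```text
feeder 58.40826683000451 -84.5730912765325
(59, -58, 20) [130.03647367 273.33715948]
(84, -58, 20) [107.51163204 179.50745863]
(34, -58, 20) [152.69123104 368.04227216]
(84, -63, 9) [119.66467521 187.69241744]
(34, -63, 9) [164.37867528 373.97916649]
(84, -113, 9) [307.30242584 150.81184465]
(34, -113, 9) [353.4426444  336.00132801]
```

View pics/c7.png

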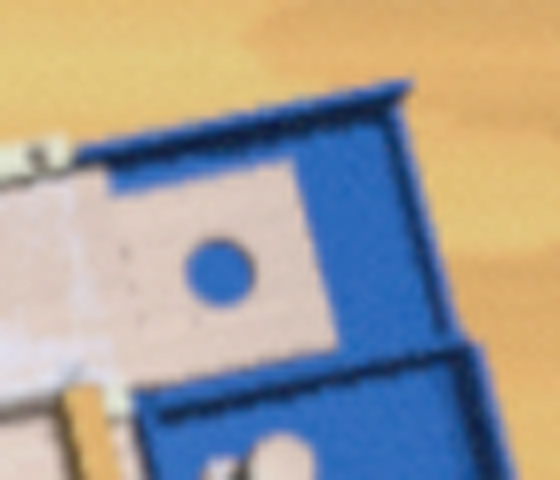

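Run:
```python
from h import *
a=load('w0');R,t=np.array(a['R']),np.array(a['t']);print('cam',-R.T@t,R[2],a['K'][0][0]); 
b=load('s6');R,t=np.array(b['R']),np.array(b['t']);print('scene',-R.T@t)
```

```text
cam [493.00597107 -82.36493999 335.00644242] [-0.30847984 -0.06172926 -0.94922584] 399.0943991013915
scene [1116.31897717  394.27727491  618.32310651]
```

```bash
python3 -m crank '[{"dx":30,"dy":-40,"dz":0,"wx":0,"wy":0,"wz":0,"hand":0},{"dx":60,"dy":-80,"dz":0,"wx":0,"wy":0,"wz":0,"hand":0},{"dx":90,"dy":-120,"dz":0,"wx":0,"wy":0,"wz":0,"hand":0},{"dx":120,"dy":-160,"dz":0,"wx":0,"wy":0,"wz":0,"hand":0},{"dx":150,"dy":-195,"dz":0,"wx":0,"wy":0,"wz":0,"hand":0},{"dx":177,"dy":-225,"dz":0,"wx":0,"wy":0,"wz":0,"hand":0},{"dx":177,"dy":-225,"dz":-40,"wx":0,"wy":0,"wz":0,"hand":0},{"dx":177,"dy":-225,"dz":-80,"wx":0,"wy":0,"wz":0,"hand":0},{"dx":177,"dy":-225,"dz":-80,"wx":0,"wy":0,"wz":0,"hand":0},{"dx":177,"dy":-225,"dz":-80,"wx":0,"wy":0,"wz":0,"hand":0}]'
python3 - <<'E'
from h import *
a=snap('wrist','w8')
p=[559.5,-71,.2007];c,s=np.cos(p[2]),np.sin(p[2])
def P(d,m): return pix(d,[p[0]+c*m[0]-s*m[1],p[1]+s*m[0]+c*m[1],m[2]])[0]
ce=P(a,(59,-75,10)).astype(int);print(ce)
x0,y0=np.clip(ce[0]-100,0,440),np.clip(ce[1]-75,0,330)
i=cv2.resize(a['image'][y0:y0+150,x0:x0+200,::-1],(800,600),interpolation=cv2.INTER_CUBIC)
cv2.imwrite('pics/c8.png',i)
for n,m in dict(deck1=(84,-58,20),deck0=(34,-58,20),near1=(84,-59.5,9),near0=(34,-59.5,9),near1hi=(84,-60,19),near0hi=(34,-60,19),far1=(84,-109.5,9),far0=(34,-109.5,9)).items(): print(n,(P(a,m)-[x0,y0])*4)
E
```

```text
clock: 12.05
eef_pos: [605.1, -254.7, 124.2]
ee_rot: [0.995, 0.1, -0.001, -0.001]
force: [-0.4, 0.4, -0.3]
width: 0.3
grasp_force: 0.0
[132 162]
deck1 [232.46975355 136.3497078 ]
deck0 [287.67544059 474.50437928]
near1 [281.49185813 133.82881755]
near0 [331.58315872 458.50286853]
near1hi [249.68674989 135.98441967]
near0hi [303.66343143 472.98141989]
far1 [609.89331936 131.4423938 ]
far0 [641.02437387 458.32024798]
```

View pics/c8.png

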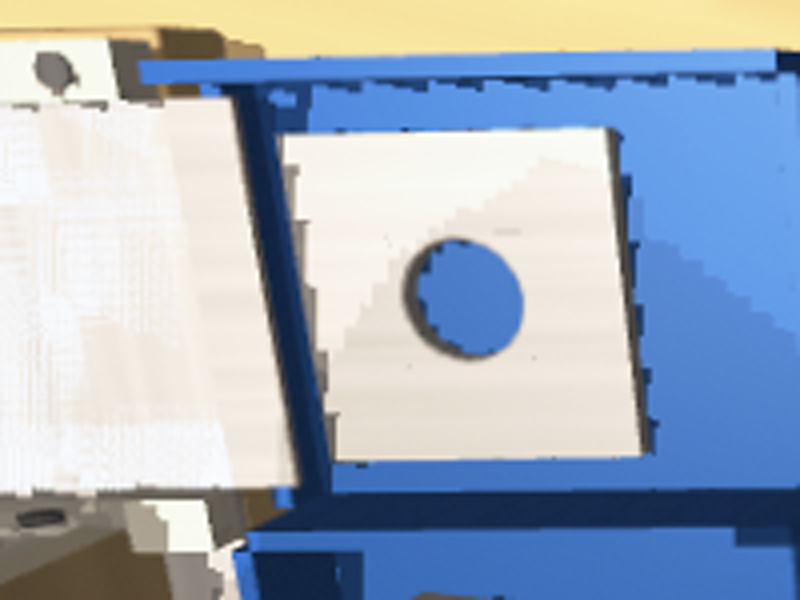

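The washer's corners at (283,133), (332,460), (610,128) and (645,452) match the prediction for a flat washer on the pocket floor to within a few enlarged pixels, with a clear step down from the deck. I'm handing in.

```bash
python3 -c "
from station import bot
print(bot.sign_off())"
```

```text
the job is handed in; nothing more can be done
None
```

I pressed the plunger once to its stop and let it come fully back out, then pushed the ejected washer off the deck. It lies flat in the short kit's tray, the other items looked unmoved, and the job was handed in at about 12 s.

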